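Latch back the spring bar and unload the rod end

TASK

The forged rod end in the welding fixture is trapped under a spring-loaded bar. Raise the bar by its upright black handle, swing it back against its spring until it is over the notch of the keeper, lower it fully into the notch and only then let go, so that it stays latched open (it must not snap back). Then take the rod end out, lay it flat in the grey tray without dropping it, and leave the bar latched and the setting gauge, wood block and dip tin where they are.

Things in the scene. Friction and masses are not known exactly. Their poses are not given: they have to be found in the camera images.
- fixture: steel fixture plate 220 x 180 x 12 mm, fixed for the run; origin: centre of its underside (z = 0 on the bench). Its x runs along the 220 mm side, roughly away from the robot (yaw within 0.3), z up. In its frame: hinge post at (40, 50) mm, 107 mm high, 24 mm wide at its cap; keeper centred at (-27.5, 50) mm; the rod end lies along x at about (40, -45) mm, beneath the bar, its head towards +x, its bottom on the plate top (z 12 mm)
- hinge_axis (a point): point on the vertical hinge axis of the bar, at the top of the plate (z 12 mm); axes as the fixture's
- handle_grip (a point): centre of the bar's upright round black handle, a freely turning sleeve 18 mm in diameter, 52 mm high (26 mm above and below this point); 145 mm from the hinge axis, 84 mm above the bench when the bar is down. The point moves with the bar
- bar_turn (a joint): angle of the bar about the vertical hinge, rad: 0 = at rest across the rod end, pointing to the fixture's -y; it grows as the bar swings clockwise seen from above; at 1.57 the bar points to the fixture's -x, over the middle of the keeper's notch. A torsion spring pulls it to 0: about 3.5 N at the handle at 0, 7.5 N at 1.57. Latched, it reads about 1.50 (it leans on the notch's near wall)
- bar_lift (a joint): how far the bar is raised along its hinge axis, m: 0 = down (at rest, or at the bottom of the notch), at most 0.035. It is pulled down by its weight and a spring, 5 to 8 N. The bar is 16 mm wide and 12 mm high, its underside 40 mm above the bench when down; it must be raised more than 13 mm to pass over the near wall
- notch (a point): the keeper's notch, fixed on the fixture, 67.5 mm from the hinge axis: point in the middle of the notch, at its floor (39 mm above the bench). The notch is 26 mm wide (fixture y) and the keeper 26 mm along x; the near wall (fixture -y side, the spring pulls the bar on to it) rises to 53 mm, the far wall, which stops the swing, to 74 mm above the bench; at 1.57 the bar has 5 mm of play to each wall
- rod_mid (a point): steel rod end, 119 mm long, 0.34 kg: point half-way along it and half-way up (11 mm above its underside). Its own y runs along it, to the head: a flat eye 50 mm wide and 22 mm high, centred at y = +35 mm, from +10 to +60 mm. The shank, 21 mm in diameter, runs from +10 to -59 mm (threaded beyond -41); grasp the shank next to the head, at y about -3 mm (the balance point is at +13 mm). Its z is up
- tray: grey open tray 110 (x) x 170 (y) x 20 mm, fixed for the run; walls and floor 4 mm, inside 102 x 162 mm; origin: centre of its underside on the bench
- gauge_block: bystander: small steel setting gauge block with a bore, 28 x 70 x 22 mm, on the bench behind the fixture; origin: centre of its underside
- wood_block: bystander: timber block 62 x 90 x 38 mm behind the fixture; origin: centre of its underside
- dip_tin: bystander: round tin 60 mm across, 42 mm high, to the right near the vice; origin: centre of its underside
- rod_end: the same rod end; origin: the point on its underside below point rod_mid, same axes
Things that resemble listed ones, but are neither listed nor needed, are in the scene too. There is more than one size of the rod_end; the job needs the larger.

How it is judged:
On the way, in this order (a step that is already met when the one before it is completed fails the run):
1. the bar is latched: down in the keeper's notch and let go, with the rod end still in the fixture (value of joint bar_turn between 1.42 and 1.68 rad and value of joint bar_lift below 0.004 m and contact force between the fingers and anything else below 0.3 N and distance between rod_mid and hinge_axis below 0.125 m and height (world z) of rod_mid below 0.03 m), for 0.3 s.
2. the rod end is lifted out of the fixture (height (world z) of rod_mid above 0.05 m and value of joint bar_turn above 1.42 rad), for 0.1 s.
At the end, for the whole second after the job is handed in: the bar is latched open (turned between 1.42 and 1.68 rad, raised less than 4 mm); the rod end lies flat in the tray (within 0.15 rad of level, its middle within 35 mm of the tray's centre along and across and between 10 and 20 mm above the bench) at rest (value of joint bar_turn between 1.42 and 1.68 rad and value of joint bar_lift below 0.004 m and x of rod_mid in the frame of tray between -0.035 and 0.035 m and y of rod_mid in the frame of tray between -0.035 and 0.035 m and z of rod_mid in the frame of tray between 0.01 and 0.02 m and (angle between rod_mid's own z axis and vertical below 0.15 rad or angle between rod_mid's own z axis and vertical above 2.99 rad) and linear speed of rod_end below 0.02 m/s); the robot touches nothing.
It fails at once if the bar snaps back on its spring (faster than 3 rad/s while outside the notch) (velocity of joint bar_turn below -3 rad/s and value of joint bar_turn below 1.38 rad).
It fails at once if the rod end is dropped or thrown (faster than 0.45 m/s while the fingers do not hold it) (linear speed of rod_end above 0.45 m/s and contact force between the fingers and rod_end below 0.2 N).
It fails at once if the setting gauge is moved by more than 20 mm (distance of gauge_block from where it was at the start of the episode above 0.02 m).
It fails at once if the wood block is moved by more than 20 mm (distance of wood_block from where it was at the start of the episode above 0.02 m).
It fails at once if the dip tin is moved by more than 20 mm (distance of dip_tin from where it was at the start of the episode above 0.02 m).
It also fails if it takes over 59 s, if anything falls off the work surface, if the arm or the gripper's body presses on something with over 40 N, if the wrist force passes 120 N, or if a joint passes its speed limit or range.

ROBOT

A 6-joint arm with a two-finger parallel gripper is mounted at the origin on a cart in front of the work surface, level with it; the furniture and walls round the work are solid. World frame = base frame: x ahead of the robot, y to its left, z up, the work surface at z = 0. Lengths are in m, angles in rad, forces in N, time in s.
With the tool pointing down it reaches from about 0.25 to 0.725 m from the base axis. Payload 4 kg.
Tool frame: the origin (TCP) lies on the centre line of the jaws, within the pads' length; the fingertips stand tip_extent ahead of it and the grasp point (between the pads) is the TCP (tip_extent is the distance from the TCP to the fingertips, in m); x points along the fingers, y is the direction in which the jaws open and shut, and the axes are right-handed (so a half turn about x gives the same grasp; the last joint's range is limited). The gripper opens to 85 mm and grips with 20 to 120 N. Pads are 22 mm wide; open, the fingers measure 114 mm over their backs; the gripper's body (76 mm by 85 mm) begins 54 mm behind the grasp point. The pads swing forward as they close: fully open they stand 13 mm farther back than shut.
Start: joints at [1.298, 0.241, 0.005, 1.335, 0, 1.571], TCP at [0.135, 0.482, 0.25] pointing down, gripper open.
Joint ranges: [-2.72, 2.72], [-1.05, 1.87], [-1.09, 1.28], [-1.99, 2.15], [-1.42, 1.44], [-3.14, 3.14]. Speed limits (rad/s): [2.79, 2.79, 3.14, 3.14, 3.14, 3.14].

INTERFACE

Orientations are given as a unit quaternion [x, y, z, w].
In Python, from cell import get_obs, grab_frame, camera_info, job_done, tip_extent gives the robot as it stands. The module is installed in compiled form; this text tells all that it offers.
- The arm moves only by the tool apply_moves, never from a script. Its arguments are lists of equal length, an entry for each row: "offset": the shift along the tool's x, y, z in mm, a list of three; "twist": the turn, a rotation vector about the tool's x, y, z in rad, a list of three. A call has 1 to 10 rows; each row shifts and turns the commanded pose from where the row before left it, along the tool's axes as they then stand; what a row does not reach is not made up. A row lasts 1/8 s, in which the tool goes at most 62.5 mm and 10.7 degrees, less where a joint would pass 70% of its speed; a pose out of reach is approached as far as the arm can. A call is refused whole if a number of a shift passes 62.5 or a number of a turn 0.188, either way. A call with a gripper value outside its range is refused whole. "claw" is the opening, from 0 (shut) to 1 (fully open), set as the call begins (left out, the last holds). The fingers move at their own pace and stop on an object; the grip force is fixed at half the most. Time passes only in rows, so rows that do not move let the fingers close. It gives the time, the measured TCP pose, the force and the opening at its end, in the units of the state.
- get_obs(): the state, without advancing time (a new reading comes with each control period).
- grab_frame(name): name is "side" or "top"; returns the picture (384x512x3 uint8, red, green, blue); there is no depth.
- camera_info(name): a dict with "intrinsics" (3x3 intrinsics, pixels), "world_from_camera" (4x4, takes a point from camera to world coordinates). Camera axes: x right, y down, z forward; pixel columns grow to the right and rows downward; lengths in m; the calibration is good to about 2 mm. A picture is of the moment at which its call begins. camera_info takes no time and is no camera call.
- job_done(): hands the job in, once; it reports no verdict.
The state is a dict: "time_s": time; "joint_positions": joint angles; "joint_velocities": joint speeds; "joint_efforts": joint torques, N m; "tool_pos": TCP position; "tool_rot": TCP orientation; "contact_force": force on the tool from outside, world axes, zero at the start; "ft_torque": the same for the moment, N m; "opening": finger opening in m.
Only numpy, scipy, OpenCV 4.12 (cv2) and the standard library are available. Lean on these libraries where they do the work, as an engineer would, in place of code of your own. Each camera call takes 0.05 s, during which the arm holds its last target. There are 200 camera calls.

## Working session

There is one attempt and no reset: what is moved stays moved. The work goes in short steps, Python scripts to look and compute and a tool call to move; the robot and the scene stay as the last step left them, time stands still between calls to the robot, and variables do not carry over. Pictures are saved under pics/ and viewed, about 8 in all and at most 12, crops included, and the job is handed in when it is done.

Besides the shell and the picture viewer there is one more tool, called after ">>>" by a JSON object that holds its "op" and its "data". apply_moves: Moves the arm, as the interface text tells. Its arguments: {"type":"object","properties":{"offset":{"type":"array"},"twist":{"type":"array"},"claw":{"type":"number"}},"required":["offset","twist"]}

```bash
mkdir -p pics; python3 - <<'E'
from cell import *
import cv2,numpy as np
np.set_printoptions(precision=4,suppress=True)
print(get_obs(),tip_extent if not callable(tip_extent) else tip_extent())
for n in("side","top"):
    f=grab_frame(n);cv2.imwrite(f"pics/{n}0.png",f[...,::-1]);c=camera_info(n);print(n,c)
E
```

```text
{'time_s': 0.0, 'joint_positions': array([1.298 , 0.2414, 0.0037, 1.3352, 0.    , 1.5708]), 'joint_velocities': array([-0.0008,  0.0012,  0.0009, -0.0004, -0.0003, -0.    ]), 'joint_efforts': array([  0.0017, -37.2318,  25.2407,   0.0171,   0.0004,  -0.    ]), 'tool_pos': array([0.1345, 0.4809, 0.2494]), 'tool_rot': array([ 0.0954,  0.7006, -0.0969,  0.7004]), 'contact_force': array([ 1.0243, -0.1299, -0.0263]), 'ft_torque': array([ 0.0428,  0.0789, -0.0278]), 'opening': 0.08483955697189495} 0.019
side {'intrinsics': array([[377.851 ,   0.    , 246.8928],
       [  0.    , 377.851 , 195.7826],
       [  0.    ,   0.    ,   1.    ]]), 'world_from_camera': array([[-0.9546, -0.1573,  0.2529,  0.3347],
       [-0.2974,  0.4587, -0.8374,  0.827 ],
       [ 0.0157, -0.8746, -0.4846,  0.5329],
       [ 0.    ,  0.    ,  0.    ,  1.    ]])}
top {'intrinsics': array([[359.6181,   0.    , 253.113 ],
       [  0.    , 359.6181, 182.9056],
       [  0.    ,   0.    ,   1.    ]]), 'world_from_camera': array([[-0.0186, -0.9952,  0.0958,  0.4751],
       [-0.9997,  0.0199,  0.0127,  0.0083],
       [-0.0145, -0.0956, -0.9953,  0.9217],
       [ 0.    ,  0.    ,  0.    ,  1.    ]])}
```

View pics/top0.png

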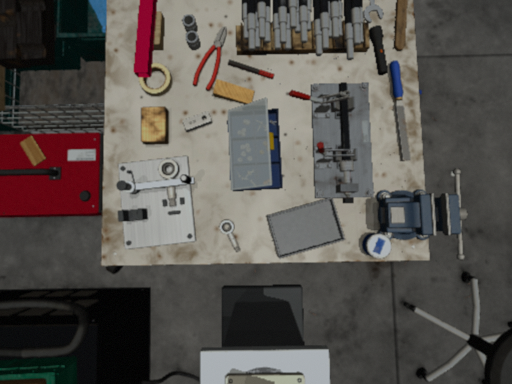

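View pics/side0.png

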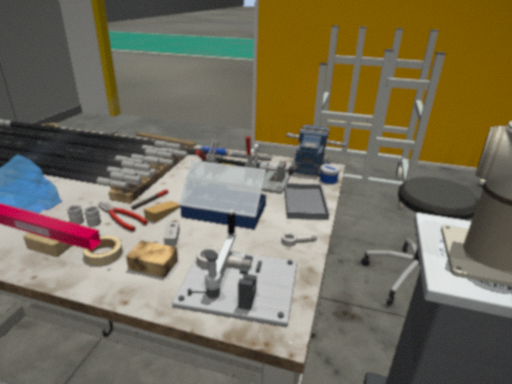

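The top view shows the fixture at (157,200): hinge post (125,184), keeper (132,214), and the bar running to a black handle near (190,180). The large rod end has its head at (170,168). A small look-alike rod end lies at (228,232), and the grey tray is at (305,227). Candidates to confuse:
- **Rod end:** (170,168) or (228,232). I choose the one in the fixture.
- **Tray:** (305,227) or the lidded blue box at (253,148). I choose the former.
- **Handle:** (190,180) or the black post and keeper at (125,184) and (132,214). I choose the former.

Next I'll check this in a close crop.

```bash
cat > h.py <<'E'
from cell import *
import cv2,numpy as np
from scipy.spatial.transform import Rotation as R
np.set_printoptions(precision=4,suppress=True)
def ray(n,u,v):
    c=camera_info(n);T=c["world_from_camera"]
    return T[:3,3],T[:3,:3]@np.linalg.solve(c["intrinsics"],[u,v,1.])
def onz(n,u,v,z):
    o,d=ray(n,u,v);return (o+d*(z-o[2])/d[2])
def proj(n,p):
    c=camera_info(n);T=c["world_from_camera"];q=c["intrinsics"]@(T[:3,:3].T@(np.asarray(p)-T[:3,3]));return q[:2]/q[2]
def tri(a,b):
    o1,d1=ray(*a);o2,d2=ray(*b);s=np.linalg.lstsq(np.c_[d1,-d2],o2-o1,rcond=None)[0]
    p,q=o1+s[0]*d1,o2+s[1]*d2;return (p+q)/2,np.linalg.norm(p-q)
def save(name,img): cv2.imwrite("pics/"+name,img[...,::-1])
E
python3 - <<'E'
from h import *
a=cv2.imread("pics/top0.png")[145:260,110:210];b=cv2.imread("pics/side0.png")[205:330,165:310]
A=cv2.resize(a,None,fx=4,fy=4,interpolation=cv2.INTER_CUBIC);B=cv2.resize(b,(int(145*2.7),int(125*2.7)),interpolation=cv2.INTER_CUBIC)
o=np.zeros((460,400+B.shape[1],3),np.uint8);o[:,:400]=A;o[:B.shape[0],400:]=B;cv2.imwrite("pics/c1.png",o);print(o.shape)
# tray and fixture outlines
im=cv2.imread("pics/top0.png")
hsv=cv2.cvtColor(im,cv2.COLOR_BGR2HSV)
print("tray colour",hsv[227,305],"plate",hsv[235,160],"bench",hsv[200,240])
m=((hsv[...,2]<135)).astype(np.uint8)
n,l,s,c=cv2.connectedComponentsWithStats(m);k=l[227,305];print(s[k],c[k])
p=np.argwhere(l==k)[:,::-1].astype(np.float32)
w=np.float32([onz("top",u,v,0.02)[:2] for u,v in p]);r=cv2.minAreaRect(w);print("tray",r)
E
```

```text
(460, 791, 3)
tray colour [ 60   2 114] plate [ 53   6 163] bench [ 24  24 161]
[     0      0    512    384 134041] [265.2179 209.6268]Traceback (most recent call last):
  File "<stdin>", line 12, in <module>
  File "h.py", line 9, in onz
    o,d=ray(n,u,v);return (o+d*(z-o[2])/d[2])
        ~~~^^^^^^^
  File "h.py", line 6, in ray
    c=camera_info(n);T=c["world_from_camera"]
ValueError: time passes only in moves, steps and waits
```

View pics/c1.png

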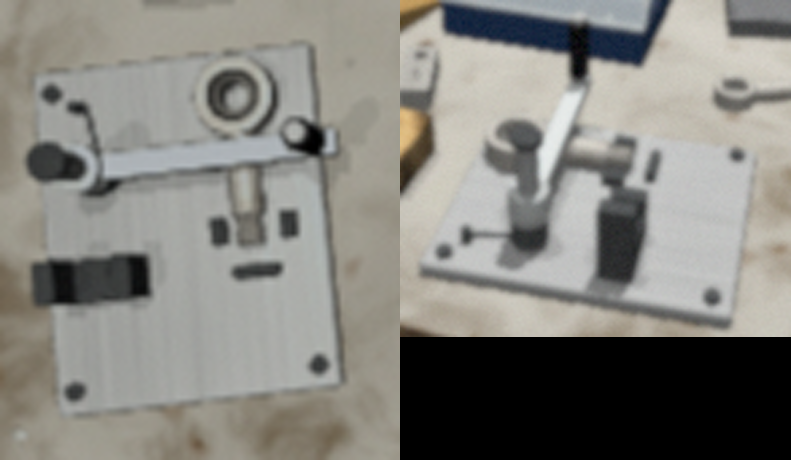

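The crop confirms the choice. The hinge cap is at crop (50,162) and the handle's top at (298,133) with its foot at (318,145). The large rod end lies under the bar, with its head at (235,95) and its shank pointing down to (250,240). The keeper is at (90,280). Plate corners are at crop (38,73), (310,43), (342,382) and (62,415).

```bash
sed -i 's/^def ray/CI={n:camera_info(n) for n in ("side","top")}\ndef ray/; s/c=camera_info(n);T/c=CI[n];T/' h.py
python3 - <<'E'
from h import *
C=[onz("top",110+u/4-.375,145+v/4-.375,.012)[:2] for u,v in((38,73),(310,43),(342,382),(62,415))]
C=np.array(C);print(C)
# model corners TL=(110,90) TR=(110,-90) BR=(-110,-90) BL=(-110,90)
M=np.array([[.11,.09],[.11,-.09],[-.11,-.09],[-.11,.09]])
c=C.mean(0);H=M.T@(C-c);yaw=np.arctan2(H[0,1]-H[1,0],H[0,0]+H[1,1])
Rz=lambda a:np.array([[np.cos(a),-np.sin(a)],[np.sin(a),np.cos(a)]])
print("fixture",c,yaw,"resid",(C-c-M@Rz(yaw).T)*1e3)
f=lambda x,y,z:np.r_[c+Rz(yaw)@[x,y],z]
for n,p in dict(hinge=(.04,.05,.107),handle=(.04,-.095,.084),notch=(-.0275,.05,.039),rod=(.04,-.045,.023),handtop=(.04,-.095,.11)).items():
    w=f(*p);print(n,w,proj("top",w),proj("side",w))
print("handle tri",tri(("top",110+298/4,145+133/4),("side",165+579/2.7-400/2.7,205+22/2.7)))
print("hinge tri",tri(("top",110+48/4,145+162/4),("side",165+(523-400)/2.7,205+132/2.7)))
im=cv2.imread("pics/top0.png");g=cv2.cvtColor(im,cv2.COLOR_BGR2HSV)
m=((g[...,1]<16)&(g[...,2]<135)).astype(np.uint8);m[:190]=0;m[:,:260]=0;m[262:]=0;m[:,350:]=0
m=cv2.morphologyEx(m,cv2.MORPH_OPEN,np.ones((3,3)))
n,l,s,cc=cv2.connectedComponentsWithStats(m);k=l[227,305];print(s[k])
p=np.argwhere(l==k)[:,::-1]
w=np.float32([onz("top",u,v,.012)[:2] for u,v in p]);r=cv2.minAreaRect(w*1000);print("tray",r,w.mean(0))
print("gauge",onz("top",198,122,.022),"wood",onz("top",154,125,.038),"tin",onz("top",377,245,.042))
E
```

```text
[[0.6213 0.3631]
 [0.6371 0.1879]
 [0.4214 0.168 ]
 [0.404  0.3442]]
fixture [0.521  0.2658] 0.09130681542868231 resid [[-1.006  -2.3604]
 [-1.6056  1.702 ]
 [ 1.7933  1.8451]
 [ 0.8184 -1.1868]]
hinge [0.5562 0.3193 0.107 ] [121.7099 184.36  ] [209.9642 253.3383]
handle [0.5695 0.1749 0.084 ] [186.6575 178.4368] [229.7981 221.739 ]
notch [0.489  0.3131 0.039 ] [134.2157 214.0748] [245.686  287.4663]
rod [0.5649 0.2247 0.023 ] [171.7496 183.2456] [224.1906 258.055 ]
handtop [0.5695 0.1749 0.11  ] [184.3924 177.2045] [229.7227 211.5397]
handle tri (array([0.5667, 0.1751, 0.1068]), np.float64(0.001577581774148188))
hinge tri (array([0.5544, 0.3192, 0.106 ]), np.float64(0.001427812601813354))
[ 267  190   79   68 3256]
tray ((466.08514404296875, -121.46597290039062), (138.8468780517578, 204.88246154785156), 14.37578296661377) [ 0.4537 -0.1127]
gauge [0.7213 0.158  0.022 ] wood [0.7117 0.2664 0.038 ] tin [ 0.4038 -0.2758  0.042 ]
```

>>> {"op": "apply_moves", "data": {"offset": [[0,0,0],[0,0,0],[6,-34,40],[6,-34,40],[6,-34,40],[6,-34,40],[6,-34,40],[6,-34,40],[6,-34,40],[6,-34,40]], "twist": [[-0.182,0,0],[-0.182,0,0],[0,0,0],[0,0,0],[0,0,0],[0,0,0],[0,0,0],[0,0,0],[0,0,0],[0,0,0]], "claw": 1}}

```text
time_s: 1.35
tool_pos: [0.4792, 0.2385, 0.2017]
tool_rot: [-0.032, 0.707, 0.032, 0.706]
contact_force: [0.7, 1.2, 0.2]
opening: 0.0855
```

```bash
cat >> h.py <<'E'
FC=np.array([.521,.2658]);FY=.0913
def fx(x,y,z):
    c,s=np.cos(FY),np.sin(FY);return np.array([FC[0]+c*x-s*y,FC[1]+s*x+c*y,z])
def togo(w,yaw=None):
    o=get_obs();r=R.from_quat(o["tool_rot"]);M=r.as_matrix();y=np.arctan2(M[1,1],M[0,1])
    print("t",o["time_s"],"pos",o["tool_pos"],"jaw yaw",round(y,3),"down",M[:,0],"F",o["contact_force"],"open",o["opening"])
    print("to go mm (tool)",M.T@(np.asarray(w)-o["tool_pos"])*1e3, "" if yaw is None else "twist x %.3f"%-(yaw-y))
E
python3 - <<'E'
from h import *
togo([.568,.175,.20],1.662)
print(get_obs()["joint_positions"])
C=[onz("top",u,v,.02)[:2] for u,v in((267,215),(332,200),(344,240),(280,256))];C=np.array(C);print("tray",C,C.mean(0))
E
```

```text
t 1.35 pos [0.4792 0.2385 0.2017] jaw yaw 1.662 down [-0.0007 -0.0002 -1.    ] F [0.7489 1.1737 0.2137] open 0.08550940494640977
to go mm (tool) [  1.6223 -71.2966  82.6772] twist x -0.000
[0.4617 0.3358 0.0068 1.2426 0.0002 0.3706]
tray [[ 0.4808 -0.0134]
 [ 0.5151 -0.1766]
 [ 0.4157 -0.2023]
 [ 0.3794 -0.0432]] [ 0.4478 -0.1089]
```

>>> {"op": "apply_moves", "data": {"offset": [[1,-36,41],[1,-36,41],[0,0,0],[37,0,0],[37,0,0],[36,0,0],[0,0,0]], "twist": [[0,0,0],[0,0,0],[0,0,0],[0,0,0],[0,0,0],[0,0,0],[0,0,0]]}}

```text
time_s: 2.22
tool_pos: [0.5626, 0.1753, 0.087]
tool_rot: [-0.033, 0.709, 0.032, 0.703]
contact_force: [-0.5, -0.2, 0.3]
opening: 0.0857
```

```bash
python3 - <<'E'
from h import *
togo([.568,.175,.089],1.662)
a=grab_frame("side")[165:315,150:310];b=grab_frame("top")[130:250,110:230]
A=cv2.resize(a,None,fx=3,fy=3,interpolation=2);B=cv2.resize(b,(320,320),interpolation=2)
o=np.zeros((450,800,3),np.uint8);o[:,:480]=A;o[:320,480:]=B;save("c2.png",o)
E
```

```text
t 2.225 pos [0.5626 0.1753 0.087 ] jaw yaw 1.663 down [-0.0084 -0.0023 -1.    ] F [-0.4597 -0.1904  0.2953] open 0.08573780802874269
to go mm (tool) [-2.0816 -0.8251  5.3516] twist x 0.001
```

View pics/c2.png

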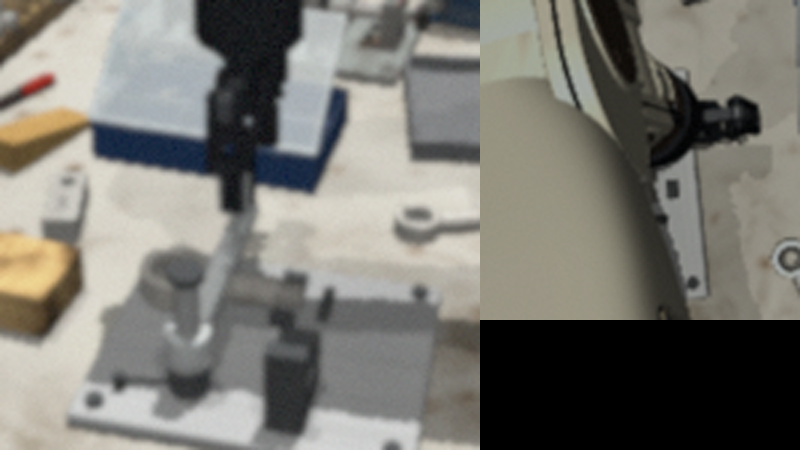

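The side view shows the finger at crop (232,190) in front of the handle, with the bar running up to it from the hinge at (185,280). The jaws straddle the handle as planned. I'll let it settle, nudge and close.

>>> {"op": "apply_moves", "data": {"offset": [[-1,0,5],[0,0,0],[0,0,0]], "twist": [[0,0,0],[0,0,0],[0,0,0]]}}

```text
time_s: 2.7
tool_pos: [0.5719, 0.1761, 0.0923]
tool_rot: [-0.032, 0.706, 0.032, 0.707]
contact_force: [-0.1, -0.6, 0.3]
opening: 0.0853
```

>>> {"op": "apply_moves", "data": {"offset": [[0,0,0],[0,0,0],[0,0,0],[0,0,0],[0,0,0],[0,0,0],[0,0,0]], "twist": [[0,0,0],[0,0,0],[0,0,0],[0,0,0],[0,0,0],[0,0,0],[0,0,0]], "claw": 0}}

```text
time_s: 3.58
tool_pos: [0.5713, 0.1761, 0.0913]
tool_rot: [-0.032, 0.706, 0.032, 0.706]
contact_force: [0.1, 0.9, 0.1]
opening: 0.0167
```

>>> {"op": "apply_moves", "data": {"offset": [[-6,0,0],[-6,0,0],[-6,0,0],[-6,0,0],[0,0,0],[0,0,0]], "twist": [[0,0,0],[0,0,0],[0,0,0],[0,0,0],[0,0,0],[0,0,0]]}}

```text
time_s: 4.32
tool_pos: [0.571, 0.1765, 0.1151]
tool_rot: [-0.032, 0.707, 0.033, 0.706]
contact_force: [-0.3, 5.3, -7.7]
opening: 0.0164
```

```bash
python3 - <<'E'
from h import *
togo(fx(-.105,.05,.115),1.662)
a=grab_frame("side")[165:315,150:310]
save("c3.png",cv2.resize(a,None,fx=3,fy=3,interpolation=2))
E
```

```text
t 4.325 pos [0.571  0.1765 0.1151] jaw yaw 1.662 down [-0.0007  0.0008 -1.    ] F [-0.2619  5.3098 -7.6624] open 0.016431887702905164
to go mm (tool) [   0.2696  143.5745 -146.6103] twist x 0.000
```

View pics/c3.png

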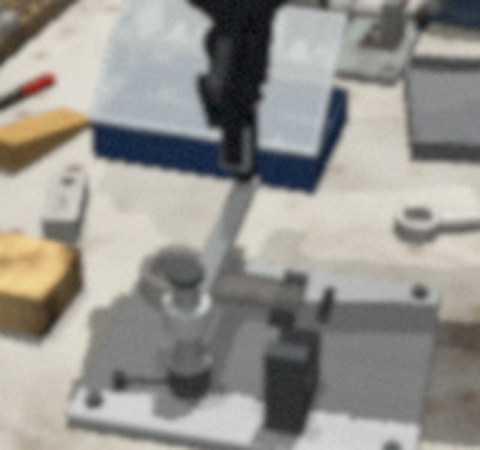

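The side view shows the collar and bar raised with the handle in the jaws at (243,165). The wrist reads −7.7 N, as expected for the bar's pull. I'll swing it in 5° chords.

>>> {"op": "apply_moves", "data": {"offset": [[0,0.5,-12.6],[0,1.7,-12.5],[0,2.7,-12.4],[0,3.8,-12.1],[0,4.9,-11.7],[0,5.8,-11.2],[0,6.8,-10.7],[0,7.7,-10],[0,8.6,-9.3]], "twist": [[0,0,0],[0,0,0],[0,0,0],[0,0,0],[0,0,0],[0,0,0],[0,0,0],[0,0,0],[0,0,0]]}}

```text
time_s: 5.5
tool_pos: [0.4677, 0.2074, 0.116]
tool_rot: [-0.033, 0.704, 0.03, 0.708]
contact_force: [6.5, -0.6, -8.3]
opening: 0.0165
```

>>> {"op": "apply_moves", "data": {"offset": [[0,9.3,-8.6],[0,10,-7.7],[0,10.7,-6.8],[0,11.2,-5.8],[0,11.7,-4.9],[0,12.1,-3.8],[0,12.4,-2.7],[0,0,0],[0,0,0]], "twist": [[0,0,0],[0,0,0],[0,0,0],[0,0,0],[0,0,0],[0,0,0],[0,0,0],[0,0,0],[0,0,0]]}}

```text
time_s: 6.62
tool_pos: [0.4192, 0.2788, 0.1149]
tool_rot: [-0.034, 0.706, 0.029, 0.707]
contact_force: [3.7, -6.2, -7.2]
opening: 0.0168
```

```bash
python3 - <<'E'
from h import *
togo(fx(-.105,.05,.115),1.662)
p=get_obs()["tool_pos"];h=fx(.04,.05,0)
d=p-h;a=np.arctan2(d[1],d[0])-FY+np.pi/2; print("theta",(-a)%(2*np.pi),"r",np.hypot(*d[:2]))
E
```

```text
t 6.625 pos [0.4192 0.2788 0.1149] jaw yaw 1.66 down [ 0.0023 -0.0078 -1.    ] F [ 3.6865 -6.1514 -7.2361] open 0.016783166597033612
to go mm (tool) [-0.3738 27.7278 -4.8862] twist x -0.002
theta 1.3754218571619807 r 0.14289896401488933
```

>>> {"op": "apply_moves", "data": {"offset": [[0,9,-1.5],[0,9,-1],[0,9,-0.5],[0,0,0],[0,0,0],[0,0,0]], "twist": [[0,0,0],[0,0,0],[0,0,0],[0,0,0],[0,0,0],[0,0,0]]}}

```text
time_s: 7.38
tool_pos: [0.4137, 0.3047, 0.1146]
tool_rot: [-0.034, 0.706, 0.028, 0.707]
contact_force: [3.9, -6.7, -7.0]
opening: 0.0165
```

```bash
cat >>h.py <<'E'
def theta():
    d=get_obs()["tool_pos"]-fx(.04,.05,0);print("theta",(-(np.arctan2(d[1],d[0])-FY+np.pi/2))%(2*np.pi),"r",np.hypot(*d[:2]))
E
python3 - <<'E'
from h import *
togo(fx(-.105,.05,.115),1.662);theta()
a=grab_frame("side")[165:335,150:310];b=grab_frame("top")[130:250,110:230]
A=cv2.resize(a,None,fx=3,fy=3,interpolation=2);B=cv2.resize(b,(320,320),interpolation=2)
o=np.zeros((510,800,3),np.uint8);o[:,:480]=A;o[:320,480:]=B;save("c4.png",o)
E
```

```text
t 7.375 pos [0.4137 0.3047 0.1146] jaw yaw 1.659 down [ 0.0018 -0.0089 -1.    ] F [ 3.9247 -6.7115 -7.0461] open 0.016492405962459072
to go mm (tool) [-0.4398  1.467  -1.7108] twist x -0.003
theta 1.5604952602798385 r 0.14330087093801452
```

View pics/c4.png

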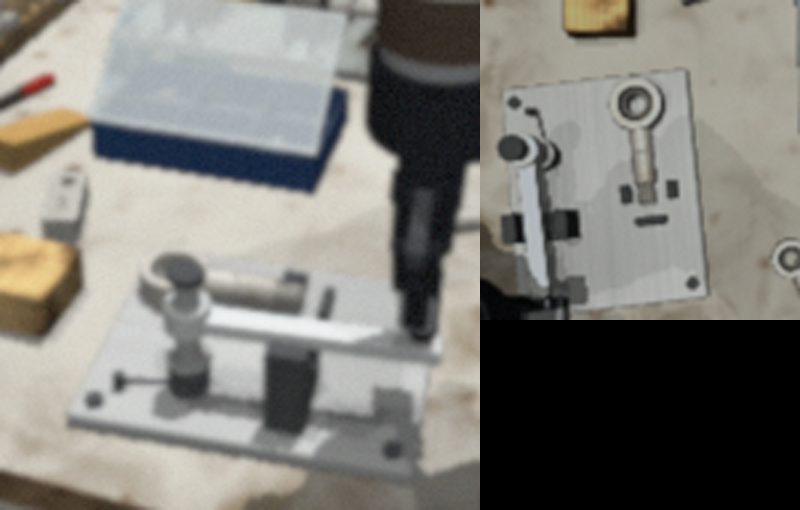

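The bar is over the keeper (side crop (290,335), top crop (537,225)), raised and clear of the near wall. Lowering it now.

>>> {"op": "apply_moves", "data": {"offset": [[6,0,0],[6,0,0],[6,0,0],[5,0,0],[0,0,0],[0,0,0]], "twist": [[0,0,0],[0,0,0],[0,0,0],[0,0,0],[0,0,0],[0,0,0]]}}

```text
time_s: 8.22
tool_pos: [0.4134, 0.3049, 0.0922]
tool_rot: [-0.034, 0.706, 0.028, 0.707]
contact_force: [1.9, -6.9, -2.8]
opening: 0.0167
```

>>> {"op": "apply_moves", "data": {"offset": [[2,0,0],[0,0,0],[0,0,0]], "twist": [[0,0,0],[0,0,0],[0,0,0]]}}

```text
time_s: 8.6
tool_pos: [0.4129, 0.3051, 0.091]
tool_rot: [-0.034, 0.706, 0.029, 0.707]
contact_force: [-1.3, -7.8, 3.1]
opening: 0.0165
```

```bash
python3 - <<'E'
from h import *
togo(fx(-.105,.05,.09),1.662);theta()
E
```

```text
t 8.6 pos [0.4129 0.3051 0.091 ] jaw yaw 1.66 down [ 0.0009 -0.0073 -1.    ] F [-1.2802 -7.7766  3.0999] open 0.016476152075780615
to go mm (tool) [ 1.034   0.9726 -0.9215] twist x -0.002
theta 1.564083415418874 r 0.14408434597820735
```

It has bottomed out (+3 N upwards). I'll ease it onto the near wall before releasing.

>>> {"op": "apply_moves", "data": {"offset": [[0,-3,0],[0,-3,0],[0,-3,0],[0,-1,0],[0,0,0],[0,0,0]], "twist": [[0,0,0],[0,0,0],[0,0,0],[0,0,0],[0,0,0],[0,0,0]]}}

```text
time_s: 9.35
tool_pos: [0.4138, 0.2978, 0.0909]
tool_rot: [-0.033, 0.706, 0.031, 0.707]
contact_force: [-1.3, -6.0, 4.4]
opening: 0.0167
```

```bash
python3 - <<'E'
from h import *
togo(fx(-.105,.05,.09),1.662);theta()
E
```

```text
t 9.35 pos [0.4138 0.2978 0.0909] jaw yaw 1.661 down [ 0.0008 -0.0027 -1.    ] F [-1.2913 -5.9753  4.4225] open 0.01665518057533996
to go mm (tool) [ 0.8832  8.3166 -1.1891] twist x -0.001
theta 1.5130446885054352 r 0.144056861554455
```

>>> {"op": "apply_moves", "data": {"offset": [[0,0,0],[0,0,0],[0,0,0],[0,0,0],[0,0,0],[0,0,0],[0,0,0]], "twist": [[0,0,0],[0,0,0],[0,0,0],[0,0,0],[0,0,0],[0,0,0],[0,0,0]], "claw": 1}}

```text
time_s: 10.22
tool_pos: [0.4137, 0.2991, 0.0903]
tool_rot: [-0.032, 0.706, 0.032, 0.706]
contact_force: [0.9, -0.0, 0.0]
opening: 0.0851
```

>>> {"op": "apply_moves", "data": {"offset": [[-25,0,0],[-30,0,0],[-30,0,0],[-20,0,0],[0,-30,0],[0,-30,0],[0,0,0]], "twist": [[0,0,0],[0,0,0],[0,0,0],[0,0,0],[0,0,0],[0,0,0],[0,0,0]]}}

```text
time_s: 11.1
tool_pos: [0.4191, 0.2379, 0.1954]
tool_rot: [-0.031, 0.706, 0.031, 0.706]
contact_force: [-0.3, 0.8, 0.0]
opening: 0.0856
```

```bash
python3 - <<'E'
from h import *
togo(fx(.037,-.045,.12),1.662)
a=grab_frame("side")[165:335,150:310];b=grab_frame("top")[130:250,110:230]
cv2.imwrite("pics/t5.png",b[...,::-1])
A=cv2.resize(a,None,fx=3,fy=3,interpolation=2);B=cv2.resize(b,(320,320),interpolation=2)
o=np.zeros((510,800,3),np.uint8);o[:,:480]=A;o[:320,480:]=B;save("c5.png",o)
E
```

```text
t 11.1 pos [0.4191 0.2379 0.1954] jaw yaw 1.659 down [-0.0002 -0.0002 -1.    ] F [-0.301   0.8185  0.019 ] open 0.08561729242585787
to go mm (tool) [ 75.4145 -26.0641 141.1227] twist x -0.003
```

View pics/c5.png

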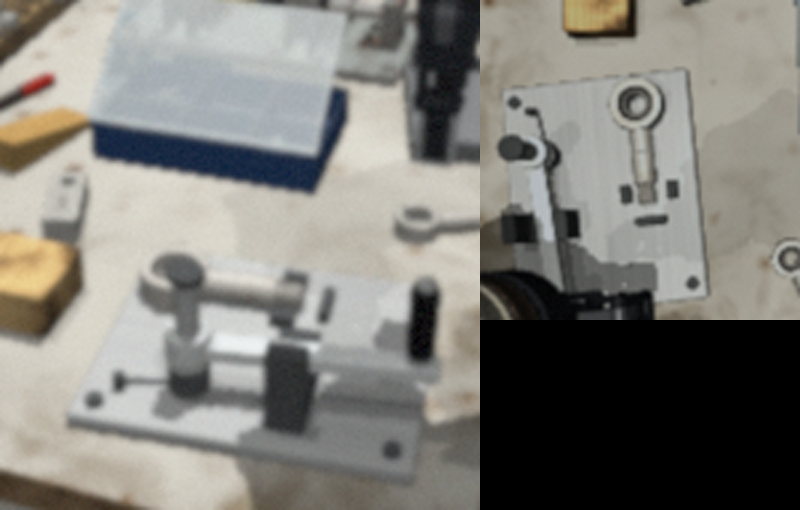

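The bar is down in the keeper at side crop (290,355) and the handle stands free at (425,320), so it is latched. The rod end is fully visible: head at top crop (637,103), shank tip at (648,203). Next I'll locate it.

```bash
python3 - <<'E'
from h import *
c=lambda u,v:((u-480)/2.6667+110-.31,v/2.6667+130-.31)
h=onz("top",*c(637,103),.034);t=onz("top",*c(648,203),.028)
d=h[:2]-t[:2];L=np.hypot(*d)
print("head",h,"tip",t,"L",L,"yaw",np.arctan2(d[1],d[0]))
u=d/L;mid=h[:2]-.035*u;g=mid-.003*u;print("mid",mid,"nominal",fx(.04,-.045,0),"grasp",g)
togo([*g,.034],np.arctan2(d[1],d[0])+np.pi/2)
E
```

```text
head [0.6015 0.2301 0.034 ] tip [0.5079 0.2209 0.028 ] L 0.09399972449240317 yaw 0.09783090242389873
mid [0.5666 0.2267] nominal [0.5649 0.2246 0.    ] grasp [0.5636 0.2264]
t 11.2 pos [0.4193 0.2395 0.1955] jaw yaw 1.661 down [ 0.0003  0.0007 -1.    ] F [0.0617 0.2606 0.0998] open 0.08578056181126344
to go mm (tool) [161.5075 -26.1418 142.4678] twist x -0.007
```

>>> {"op": "apply_moves", "data": {"offset": [[0,-7,36],[0,-7,36],[0,-7,36],[0,-6,35],[0,0,0],[40,0,0],[40,0,0],[30,0,0],[0,0,0],[0,0,0]], "twist": [[0,0,0],[0,0,0],[0,0,0],[0,0,0],[0,0,0],[0,0,0],[0,0,0],[0,0,0],[0,0,0],[0,0,0]]}}

```text
time_s: 12.45
tool_pos: [0.5643, 0.2263, 0.0866]
tool_rot: [-0.032, 0.706, 0.033, 0.707]
contact_force: [-0.4, 0.4, 0.5]
opening: 0.0852
```

```bash
python3 - <<'E'
from h import *
togo([.563,.2255,.034],1.665)
E
```

```text
t 12.45 pos [0.5643 0.2263 0.0866] jaw yaw 1.663 down [ 0.0014  0.0008 -1.    ] F [-0.4065  0.3607  0.4588] open 0.08518211125202957
to go mm (tool) [52.62   -0.749  -1.4595] twist x -0.002
```

>>> {"op": "apply_moves", "data": {"offset": [[15,-0.5,-3],[15,0,0],[12,0,0],[9,0,0],[0,0,0],[0,0,0]], "twist": [[0,0,0],[0,0,0],[0,0,0],[0,0,0],[0,0,0],[0,0,0]]}}

```text
time_s: 13.2
tool_pos: [0.5614, 0.2248, 0.0345]
tool_rot: [-0.032, 0.706, 0.032, 0.707]
contact_force: [0.1, 0.2, -0.1]
opening: 0.0854
```

>>> {"op": "apply_moves", "data": {"offset": [[0,0,0],[0,0,0],[0,0,0],[0,0,0],[0,0,0],[0,0,0],[0,0,0]], "twist": [[0,0,0],[0,0,0],[0,0,0],[0,0,0],[0,0,0],[0,0,0],[0,0,0]], "claw": 0}}

```text
time_s: 14.08
tool_pos: [0.5613, 0.225, 0.0349]
tool_rot: [-0.032, 0.706, 0.033, 0.707]
contact_force: [-1.4, 0.5, 5.0]
opening: 0.0184
```

>>> {"op": "apply_moves", "data": {"offset": [[-5,0,0],[-7,0,0],[-8,0,0],[-10,0,0],[-12,0,0],[0,0,0],[0,0,0]], "twist": [[0,0,0],[0,0,0],[0,0,0],[0,0,0],[0,0,0],[0,0,0],[0,0,0]]}}

```text
time_s: 14.95
tool_pos: [0.561, 0.2247, 0.0764]
tool_rot: [-0.032, 0.706, 0.032, 0.706]
contact_force: [-0.7, -0.1, -2.6]
opening: 0.0187
```

```bash
python3 - <<'E'
from h import *
togo([.4478,-.1089,.15],.23)
print(get_obs()["ft_torque"])
a=grab_frame("side")[165:315,150:310]
save("c6.png",cv2.resize(a,None,fx=4,fy=4,interpolation=2))
E
```

```text
t 14.95 pos [0.561  0.2247 0.0764] jaw yaw 1.662 down [ 0.  0. -1.] F [-0.727  -0.0757 -2.6028] open 0.018709562829006703
to go mm (tool) [ -73.6483 -321.8637 -143.0927] twist x 1.432
[ 0.0081  0.0022 -0.0463]
```

View pics/c6.png

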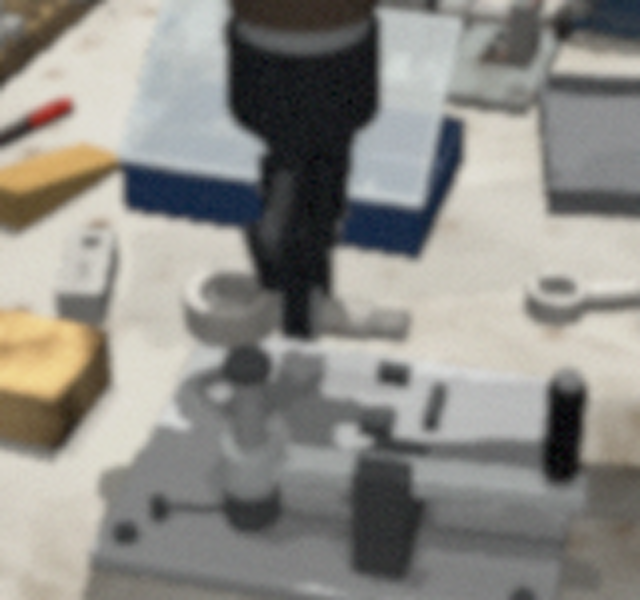

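The rod end hangs level in the jaws (head (232,307), shank tip (400,322)), and the bar is still latched with its handle at (565,425). I'll raise and turn it for the tray.

>>> {"op": "apply_moves", "data": {"offset": [[-18,0,0],[-20,0,0],[-20,0,0],[-16,0,0],[0,0,0],[0,0,0],[0,0,0],[0,0,0],[0,0,0],[0,0,0]], "twist": [[0,0,0],[0,0,0],[0,0,0],[0,0,0],[0.12,0,0],[0.12,0,0],[0.12,0,0],[0.12,0,0],[0.12,0,0],[0.12,0,0]]}}

```text
time_s: 16.25
tool_pos: [0.5608, 0.2246, 0.1499]
tool_rot: [0.22, 0.672, -0.22, 0.672]
contact_force: [0.2, 0.3, -2.3]
opening: 0.0185
```

>>> {"op": "apply_moves", "data": {"offset": [[0,0,0],[0,0,0],[0,0,0],[0,0,0],[0,0,0],[0,0,0],[0,0,0],[0,0,0]], "twist": [[0.12,0,0],[0.12,0,0],[0.12,0,0],[0.12,0,0],[0.12,0,0],[0.11,0,0],[0,0,0],[0,0,0]]}}

```text
time_s: 17.25
tool_pos: [0.561, 0.2246, 0.1501]
tool_rot: [0.438, 0.555, -0.438, 0.555]
contact_force: [-0.6, -0.6, -2.8]
opening: 0.0187
```

```bash
python3 - <<'E'
from h import *
togo([.447,-.104,.15],.23)
E
```

```text
t 17.25 pos [0.561  0.2246 0.1501] jaw yaw 0.234 down [-0.0004 -0.0001 -1.    ] F [-0.5793 -0.5874 -2.7799] open 0.018741556010987065
to go mm (tool) [   0.2124 -186.9248  293.3465] twist x 0.004
```

>>> {"op": "apply_moves", "data": {"offset": [[0,-13,20],[0,-21,33],[0,-21,33],[0,-21,33],[0,-22,35],[0,-22,35],[0,-21,33],[0,-21,33],[0,-15,23],[0,-10,15]], "twist": [[0,0,0],[0,0,0],[0,0,0],[0,0,0],[0,0,0],[0,0,0],[0,0,0],[0,0,0],[0,0,0],[0,0,0]]}}

```text
time_s: 18.5
tool_pos: [0.4459, -0.1047, 0.1506]
tool_rot: [0.439, 0.554, -0.439, 0.555]
contact_force: [1.1, 0.4, -2.4]
opening: 0.019
```

>>> {"op": "apply_moves", "data": {"offset": [[0,0,0],[20,0,0],[30,0,0],[30,0,0],[10,0,0],[0,0,0]], "twist": [[0,0,0],[0,0,0],[0,0,0],[0,0,0],[0,0,0],[0,0,0]]}}

```text
time_s: 19.25
tool_pos: [0.4464, -0.103, 0.0601]
tool_rot: [0.438, 0.555, -0.439, 0.554]
contact_force: [-0.1, 0.1, -2.9]
opening: 0.0188
```

```bash
python3 - <<'E'
from h import *
togo([.447,-.104,.028],.23)
a=grab_frame("side")[150:230,260:360];b=grab_frame("top")[180:280,250:370]
o=np.zeros((320,800,3),np.uint8);o[:,:400]=cv2.resize(a,None,fx=4,fy=4,interpolation=2);o[:,400:784]=cv2.resize(b,(384,320),interpolation=2);save("c7.png",o)
E
```

```text
t 19.25 pos [ 0.4464 -0.103   0.0601] jaw yaw 0.233 down [-0.0011  0.0004 -1.    ] F [-0.1472  0.1312 -2.8745] open 0.018841830616189666
to go mm (tool) [32.1029  0.4094  1.1728] twist x 0.003
```

View pics/c7.png

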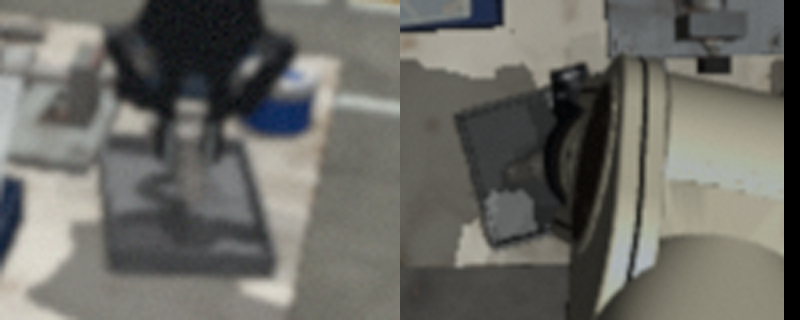

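The rod end is above the tray and lined up along its length (side crop (190,180) inside the tray outline (105–270, 145–270)). Lowering gently.

>>> {"op": "apply_moves", "data": {"offset": [[10,0,0],[9,0,0],[6,0,0],[3,0,0],[3,0,0],[0,0,0],[0,0,0]], "twist": [[0,0,0],[0,0,0],[0,0,0],[0,0,0],[0,0,0],[0,0,0],[0,0,0]]}}

```text
time_s: 20.23
tool_pos: [0.4466, -0.1035, 0.0295]
tool_rot: [0.439, 0.554, -0.439, 0.555]
contact_force: [0.2, -0.2, -3.1]
opening: 0.0189
```

>>> {"op": "apply_moves", "data": {"offset": [[1,0,0],[1,0,0],[0,0,0],[0,0,0]], "twist": [[0,0,0],[0,0,0],[0,0,0],[0,0,0]]}}

```text
time_s: 20.72
tool_pos: [0.4464, -0.1035, 0.0273]
tool_rot: [0.439, 0.555, -0.439, 0.554]
contact_force: [0.1, -0.0, -2.3]
opening: 0.0187
```

>>> {"op": "apply_moves", "data": {"offset": [[1,0,0],[0.5,0,0],[0,0,0],[0,0,0]], "twist": [[0,0,0],[0,0,0],[0,0,0],[0,0,0]]}}

```text
time_s: 21.22
tool_pos: [0.4465, -0.1034, 0.0267]
tool_rot: [0.439, 0.554, -0.439, 0.555]
contact_force: [-3.4, 0.3, 6.7]
opening: 0.0189
```

It is down on the floor. I'll open part-way, since full opening would hit the tray walls, and go up.

>>> {"op": "apply_moves", "data": {"offset": [[0,0,0],[0,0,0],[0,0,0],[0,0,0],[0,0,0]], "twist": [[0,0,0],[0,0,0],[0,0,0],[0,0,0],[0,0,0]], "claw": 0.5}}

```text
time_s: 21.85
tool_pos: [0.4464, -0.1035, 0.0257]
tool_rot: [0.439, 0.555, -0.439, 0.554]
contact_force: [-0.1, -0.2, -0.1]
opening: 0.0425
```

>>> {"op": "apply_moves", "data": {"offset": [[-15,0,0],[-30,0,0],[-40,0,0],[-50,0,0],[-50,0,0],[0,0,-50],[0,0,-60],[0,0,-60],[0,0,-30],[0,0,0]], "twist": [[0,0,0],[0,0,0],[0,0,0],[0,0,0],[0,0,0],[0,0,0],[0,0,0],[0,0,0],[0,0,0],[0,0,0]]}}

```text
time_s: 23.1
tool_pos: [0.3999, 0.0927, 0.2108]
tool_rot: [0.438, 0.555, -0.438, 0.555]
contact_force: [-0.3, -0.1, -0.6]
opening: 0.0425
```

```bash
python3 - <<'E'
from h import *
togo([.447,-.104,.028],.23)
a=grab_frame("side");b=grab_frame("top")
save("s8.png",a);save("t8.png",b)
o=np.zeros((560,800,3),np.uint8)
o[:360,:400]=cv2.resize(a[150:330,150:350],(400,360),interpolation=2)
o[:400,400:]=cv2.resize(b[140:260,240:360],(400,400),interpolation=2)
o[360:560,:320]=cv2.resize(b[140:260,100:292],(320,200),interpolation=2);save("c8.png",o)
E
```

```text
t 23.1 pos [0.3999 0.0927 0.2108] jaw yaw 0.236 down [-0.  0. -1.] F [-0.2591 -0.1332 -0.6315] open 0.04250762842475856
to go mm (tool) [182.8179  -0.2387 202.2797] twist x 0.006
```

View pics/c8.png

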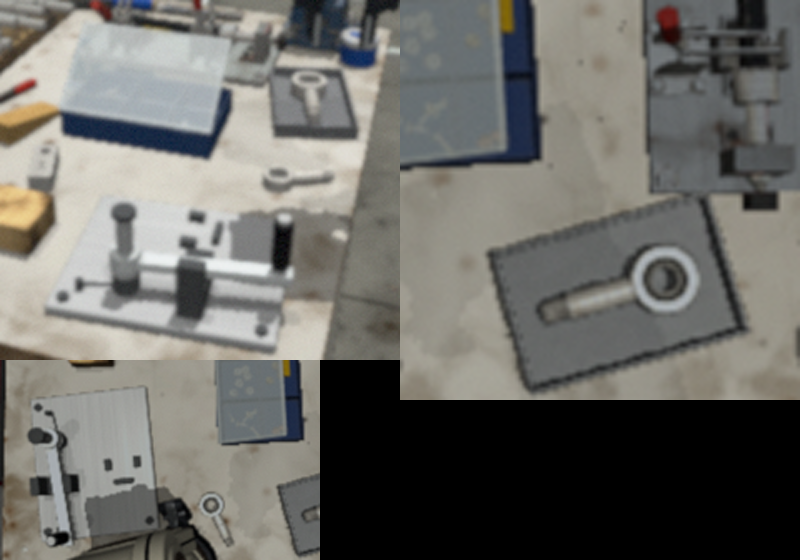

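The rod end lies flat in the tray. Its middle is at crop (620,292), against a tray centre of (617,291), so about 1 mm off. The bar sits in the notch, the handle stands free, and the bystanders are where they were. Handing in.

```bash
python3 - <<'E'
from cell import *
print(get_obs()["contact_force"]);job_done()
E
```

```text
[-0.74203057 -0.15079895  0.63197537]
the job is handed in; nothing more can be done
```

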